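Stir the drying pebbles

ROBOT

A 6-joint arm with a two-finger parallel gripper is mounted at the origin on the work surface. World frame = base frame: x ahead of the robot, y to its left, z up, the work surface at z = 0. Lengths are in m, angles in rad, forces in N, time in s.
With the tool pointing down it reaches from about 0.425 to 0.95 m from the base axis. Payload 3.5 kg.
Tool frame: the origin (TCP) lies on the centre line of the jaws, within the pads' length; the fingertips stand 19 mm ahead of it and the grasp point (between the pads) is the TCP; z points along the fingers, y is the line along which they close (so a half turn about z gives the same grasp; the last joint's range is limited). The gripper opens to 85 mm and grips with 20 to 120 N. Pads are 22 mm wide; open, the fingers measure 114 mm over their backs; the gripper's body (76 mm by 85 mm) begins 54 mm behind the grasp point. The pads swing forward as they close: fully open they stand 13 mm farther back than shut.
Start: joints at [1.099, 0.286, 1.577, -0, 1.279, -0.15], TCP at [0.213, 0.64, 0.25] pointing down, gripper open.
Joint ranges: [-2.77, 2.77], [-0.9, 2.22], [0.21, 2.48], [-1.53, 4.67], [0.24, 2.81], [-2.84, 2.84]. Speed limits (rad/s): [2.79, 2.79, 3.14, 3.14, 3.14, 3.14].

INTERFACE

Orientations are given as a unit quaternion [x, y, z, w].
In Python, from plant import ctrl, imaging gives the robot as it stands. The module is installed in compiled form; this text tells all that it offers.
- The arm moves only by the shell command python3 -m handwheel 'ROWS' [OPENING] [FORCE]. ROWS is JSON, one flat list of numbers, 6 for each row, row after row: the shift along the world's x, y, z in units of 150 mm (1.0 is 150 mm), then the turn, a rotation vector about the world's x, y, z in units of 90 degrees (1.0 is 90 degrees). In form: [tx, ty, tz, rx, ry, rz, tx, ty, tz, rx, ry, rz, ...]. A call has 1 to 5 rows; each row shifts and turns the commanded pose from where the row before left it; what a row does not reach is not made up. A row lasts 1/12 s, in which the tool goes at most 41.7 mm and 7.16 degrees, less where a joint would pass 70% of its speed; a pose out of reach is approached as far as the arm can. A call with a number of a shift or a turn outside -1 to 1 is refused whole. A call with a gripper value outside its range is refused whole. OPENING is the opening, from 0 (shut) to 1 (fully open), set as the call begins (- or left out, the last holds). The fingers move at their own pace and stop on an object; FORCE is the grip in N (left out, the last holds). Time passes only in rows, so rows that do not move let the fingers close. It gives the time, the measured TCP pose, the force, the opening and the grip force at its end, in the units of the state.
- ctrl.get_state(): the state, without advancing time (a new reading comes with each control period).
- imaging.read_camera(name): name is "side" or "top"; returns (picture, depth): 480x640x3 uint8, blue, green, red; 480x640 float32, m along the optical axis (not along the pixel's ray), 0 where there is no reading.
- imaging.get_calibration(name): a dict with "fovy" (degrees; the focal length in pixels is half the picture's height over the tangent of half this angle, whatever the lens; pixels are square), "cx", "cy" (the principal point, pixels), "R" (3x3) and "t" (3): a world point X has camera coordinates R X + t. Camera axes: x right, y down, z forward; pixel columns grow to the right and rows downward; lengths in m; the calibration is good to about 2 mm. A picture is of the moment at which its call begins. get_calibration takes no time and is no camera call.
- ctrl.sign_off(): hands the job in; it is judged then, once.
The state is a dict: "time": time; "qpos": joint angles; "dq": joint speeds; "joint_efforts": joint torques, N m; "eef_pos": TCP position; "tcp_rot": TCP orientation; "contact_force": force on the tool from outside, world axes, zero at the start; "wrist_torque": the same for the moment, N m; "opening": opening from 0.0 (shut) to 1.0 (fully open); "finger_force": force on a finger pad.
Only numpy, scipy, OpenCV 4.12 (cv2) and the standard library are available. Lean on these libraries where they do the work, as an engineer would, in place of code of your own. Each camera call takes 0.05 s, during which the arm holds its last target. There are 200 camera calls.

TASK

The primed pebbles are drying in the covered bowl and must not stick to it: take the lid off and lay it flat on a bare bit of table, then take the wooden spatula and, with its blade sloping down to the bottom of the bowl, stir the pebbles at least three full turns round, until every one of them, in the middle and round the edge, has been shifted well away from where it lay. Then lay the spatula back level across the pencil tray as you found it. Keep your fingers off the pebbles and keep them all in the bowl, do not press hard on the bowl, and leave everything else on the table undisturbed.

Things in the scene. Friction and masses are not known exactly. Their poses are not given: they have to be found in the camera images.
- bowl: round stoneware mixing bowl held to the table by a suction foot (it does not move): 52 mm high, rim 184 mm across outside and 174 inside, flat inner floor 6 mm above the table and 156 mm across, walls 4 mm thick, nearly upright. Origin on the table under its centre, z up; x and y turn with the bowl
- lid: loose flat round frosted pale plastic lid, 190 mm across, 130 g, with an upright grey knob in the middle; it starts lying level on the bowl's rim. Under it a plug 160 mm across and 6 mm deep hangs into the bowl; flange 4 mm thick. Origin at the centre of the plug's underside (on the table: z = 0; on the bowl: z = 46 mm), z up
- lid_knob (a point): middle of the lid knob's head, 32 mm above the lid's origin. The head is round, 30 mm across, from 20 to 44 mm above the lid's origin, on a thinner neck
- tray: open cardboard pencil tray, fixed: 110 mm (its x) by 220 mm (its y), 36 mm high, walls 4 mm thick; four pencils lie on its floor, no higher than 12 mm. Origin on the table under its centre, z up. The spatula starts lying flat across it on top of its two long walls, that is along the tray's x axis
- spatula: loose wooden stirring spatula, 242 mm long, 35 g: flat handle 14 mm wide, 10 mm thick; its last 70 mm widen to a flat round-ended blade 38 mm wide, 7 mm thick. Origin on the handle's underside; x runs to the blade, y across the width, z up as it lies. Handle's end at x = -137 mm, blade's end at x = +105 mm
- spatula_grip (a point): middle of the spatula's handle (x = -10 mm, mid-thickness), near its centre of mass; at the start 41 mm above the table between the tray's long walls, with clear space below down to the pencils, so fingers can straddle the handle there. Tilting the gripper then slopes the blade down; take it firmly (100 N or so), as hard knocks can swivel it in the fingers
- spatula_tip (a point): middle of the end of the spatula's blade, 115 mm from spatula_grip along the spatula's x axis
- big0_mid (a point): centre of one of the four big pebbles in the bowl: loose plain grey stone, rounded and flattish, 34 mm across and 20 mm high, 30 g; lies on the bowl's floor, with the others spread over it (one in the middle, seven round it, sizes jumbled)
- big1_mid (a point): centre of one of the four big pebbles in the bowl: loose plain grey stone, rounded and flattish, 34 mm across and 20 mm high, 30 g; lies on the bowl's floor, with the others spread over it (one in the middle, seven round it, sizes jumbled)
- big2_mid (a point): centre of one of the four big pebbles in the bowl: loose plain grey stone, rounded and flattish, 34 mm across and 20 mm high, 30 g; lies on the bowl's floor, with the others spread over it (one in the middle, seven round it, sizes jumbled)
- big3_mid (a point): centre of one of the four big pebbles in the bowl: loose plain grey stone, rounded and flattish, 34 mm across and 20 mm high, 30 g; lies on the bowl's floor, with the others spread over it (one in the middle, seven round it, sizes jumbled)
- small0_mid (a point): centre of one of the four small pebbles in the bowl: loose plain grey stone, rounded and flattish, 20 mm across and 14 mm high, 10 g; lies on the bowl's floor, with the others spread over it (one in the middle, seven round it, sizes jumbled)
- small1_mid (a point): centre of one of the four small pebbles in the bowl: loose plain grey stone, rounded and flattish, 20 mm across and 14 mm high, 10 g; lies on the bowl's floor, with the others spread over it (one in the middle, seven round it, sizes jumbled)
- small2_mid (a point): centre of one of the four small pebbles in the bowl: loose plain grey stone, rounded and flattish, 20 mm across and 14 mm high, 10 g; lies on the bowl's floor, with the others spread over it (one in the middle, seven round it, sizes jumbled)
- small3_mid (a point): centre of one of the four small pebbles in the bowl: loose plain grey stone, rounded and flattish, 20 mm across and 14 mm high, 10 g; lies on the bowl's floor, with the others spread over it (one in the middle, seven round it, sizes jumbled)
- stone: bystander, loose: large river stone, 110 mm long (its x), 79 wide, 50 high, origin on the table under its centre
- stone2: bystander, loose: pale river stone, 92 mm long (its x), 71 wide, 44 high, origin on the table under its centre
- bottle: bystander, loose: white dropper bottle, upright, 48 mm across, 130 high, origin under its centre
- jar: bystander, loose: glass jar of brushes, 76 mm across, 90 high, the brushes fan out to 90 mm across and stand 230 high; origin under its centre
- box: bystander, fixed: white lidded plastic box, 108 mm (its x) by 88, 61 high, origin under its centre
- palette: bystander, fixed: white paint palette, 100 mm (its x) by 200 (its y), 13 high, origin under its centre
- paints: bystander, fixed: shallow white tray of paint tubes, 190 mm (its x) by 100 (its y), 22 high, origin under its centre. Behind all these, beyond x = 0.78, stand a green caddy and a clear box up to 200 mm high, fixed
Things that resemble listed ones, but are neither listed nor needed, are in the scene too. Leave any turquoise look-alike of the tray alone.

How it is judged:
On the way, in this order (a step that is already met when the one before it is completed fails the run):
1. the lid is taken off the bowl and lies released, flat on the bare table, clear of the bowl (height (world z) of lid below 0.006 m and angle between lid's own z axis and vertical below 0.05 rad and horizontal distance between lid and bowl above 0.188 m and contact force between the fingers and lid below 0.2 N), for 0.3 s.
2. stirring round (three turns, either way, meet all four): blade end within 30 mm of the table, spatula sloped, passes one side of the bowl's middle (+x, 12 mm or more out) (x of spatula_tip in the frame of bowl above 0.012 m and y of spatula_tip in the frame of bowl between -0.014 and 0.014 m and z of spatula_tip in the frame of bowl below 0.03 m and angle between spatula's own x axis and vertical above 2 rad).
3. stirring round (three turns, either way, meet all four): blade end within 30 mm of the table, spatula sloped, passes the opposite side of the bowl's middle (-x, 12 mm or more out) (x of spatula_tip in the frame of bowl below -0.012 m and y of spatula_tip in the frame of bowl between -0.014 and 0.014 m and z of spatula_tip in the frame of bowl below 0.03 m and angle between spatula's own x axis and vertical above 2 rad).
4. stirring round (three turns, either way, meet all four): blade end within 30 mm of the table, spatula sloped, passes a third side, across of the bowl's middle (+y, 12 mm or more out) (y of spatula_tip in the frame of bowl above 0.012 m and x of spatula_tip in the frame of bowl between -0.014 and 0.014 m and z of spatula_tip in the frame of bowl below 0.03 m and angle between spatula's own x axis and vertical above 2 rad).
5. stirring round (three turns, either way, meet all four): blade end within 30 mm of the table, spatula sloped, passes the side opposite that of the bowl's middle (-y, 12 mm or more out) (y of spatula_tip in the frame of bowl below -0.012 m and x of spatula_tip in the frame of bowl between -0.014 and 0.014 m and z of spatula_tip in the frame of bowl below 0.03 m and angle between spatula's own x axis and vertical above 2 rad).
At the end, for the whole second after the job is handed in: Lid flat on bare table; all pebbles in the bowl, each at least 15 mm from where it lay at the start; spatula level (0.12 rad) across the tray's long walls, within 0.6 rad of square, grip point within 42 mm (across) and 95 mm (along) of its middle; at rest (height (world z) of lid below 0.006 m and angle between lid's own z axis and vertical below 0.05 rad and horizontal distance between lid and bowl above 0.188 m and distance of each of big0_mid, big1_mid, big2_mid, big3_mid, small0_mid, small1_mid, small2_mid, small3_mid from where it was at the start of the episode above 0.015 m and horizontal distance between each of big0_mid, big1_mid, big2_mid, big3_mid, small0_mid, small1_mid, small2_mid, small3_mid and bowl below 0.085 m and z of each of big0_mid, big1_mid, big2_mid, big3_mid, small0_mid, small1_mid, small2_mid, small3_mid in the frame of bowl below 0.05 m and angle between spatula's own x axis and vertical between 1.451 and 1.691 rad and z of spatula_grip in the frame of tray between 0.034 and 0.056 m and x of spatula_grip in the frame of tray between -0.042 and 0.042 m and y of spatula_grip in the frame of tray between -0.095 and 0.095 m and angle between the x axis of spatula and the x axis of tray, either way round below 0.6 rad and linear speed of each of lid, spatula, big0, big1, big2, big3, small0, small1, small2, small3 below 0.02 m/s); the robot touches nothing.
It fails at once if a pebble leaves the bowl (horizontal distance between any of big0_mid, big1_mid, big2_mid, big3_mid, small0_mid, small1_mid, small2_mid, small3_mid and bowl above 0.1 m).
It fails at once if the fingers touch a pebble (contact force between the fingers and big0 above 0.3 N or contact force between the fingers and big1 above 0.3 N or contact force between the fingers and big2 above 0.3 N or contact force between the fingers and big3 above 0.3 N or contact force between the fingers and small0 above 0.3 N or contact force between the fingers and small1 above 0.3 N or contact force between the fingers and small2 above 0.3 N or contact force between the fingers and small3 above 0.3 N).
It fails at once if a loose bystander is shifted by more than 15 mm or tipped (distance of any of stone, stone2, bottle, jar from where it was at the start of the episode above 0.015 m or angle between any of stone, stone2, bottle, jar's own z axis and vertical above 0.3 rad).
It fails at once if a fixed bystander is knocked (over 5 N) (contact force between anything else and box above 5 N or contact force between anything else and palette above 5 N or contact force between anything else and paints above 5 N).
It fails at once if the spatula is pressed on the bowl with more than 25 N (contact force between spatula and bowl above 25 N).
It also fails if it takes over 72 s, if anything falls off the work surface, if the arm or the gripper's body presses on something with over 40 N, if the wrist force passes 120 N, or if a joint passes its speed limit or range.

## Working session

There is one attempt and no reset: what is moved stays moved. The work goes in short steps, Python scripts to look and compute and a shell command to move; the robot and the scene stay as the last step left them, time stands still between calls to the robot, and variables do not carry over. Pictures are saved under pics/ and viewed, at most 10 in all, crops included, and the job is handed in when it is done.

```bash
mkdir -p pics
cat > h.py <<'E'
import numpy as np, cv2
from plant import ctrl, imaging
def K(n):
    c=imaging.get_calibration(n); f=240/np.tan(np.radians(c["fovy"])/2); return c,f
def grab(n):
    p,d=imaging.read_camera(n); return p,d
def w(n,u,v,d=None,z=None):
    "pixel -> world by depth, or by plane z"
    c,f=K(n); R=np.array(c["R"]);t=np.array(c["t"]); r=np.array([(u-c["cx"])/f,(v-c["cy"])/f,1.])
    o=-R.T@t; q=R.T@r
    if z is not None: return o+q*(z-o[2])/q[2]
    return o+q*d
def cloud(n,d):
    c,f=K(n); R=np.array(c["R"]);t=np.array(c["t"]); v,u=np.mgrid[:480,:640]
    X=np.stack([(u-c["cx"])/f*d,(v-c["cy"])/f*d,d],-1); return (X-t)@R
E
python3 - <<'E'
from h import *
for n in ("top","side"):
    p,d=grab(n); cv2.imwrite(f"pics/{n}0.png",p); np.save(f"{n}0.npy",d); cv2.imwrite(f"{n}0raw.png",p)
    print(n,imaging.get_calibration(n),(d==0).mean())
print(ctrl.get_state())
E
```

```text
top {'fovy': 57.34460529226202, 'cx': 313.7511214344949, 'cy': 235.12172417141548, 'R': array([[ 7.64889330e-03, -9.99969047e-01,  1.84381141e-03],
       [-9.93444307e-01, -7.80927809e-03, -1.14050095e-01],
       [ 1.14060963e-01, -9.59366946e-04, -9.93473289e-01]]), 't': array([0.00811006, 0.47374338, 1.32940689])} 0.00384765625
side {'fovy': 42.61370217541042, 'cx': 321.17529792784364, 'cy': 241.3480980912715, 'R': array([[ 0.83834013, -0.54511642, -0.00582344],
       [-0.2759193 , -0.4150777 , -0.86693658],
       [ 0.47016419,  0.72839453, -0.49838444]]), 't': array([-0.38920726,  0.20513611,  1.36910011])} 0.011647135416666666
{'time': 0.1, 'qpos': array([ 1.09898369e+00,  2.87083016e-01,  1.57803826e+00, -3.80089025e-06,
        1.27862576e+00, -1.50001731e-01]), 'dq': array([-0.00212974, -0.00162788, -0.0032688 ,  0.0014934 , -0.00094895,
       -0.00049211]), 'joint_efforts': array([ 1.24378865e-03, -4.07298017e+01, -2.93698847e+01, -9.63128969e-05,
        3.43541622e-03, -7.43426057e-06]), 'eef_pos': array([0.21320772, 0.63985043, 0.24907736]), 'tcp_rot': array([ 1.60211394e-01,  9.87082139e-01, -1.02610414e-03, -3.27805127e-04]), 'contact_force': array([0.06922542, 0.49498053, 0.6889161 ]), 'wrist_torque': array([-0.03681472, -0.01380499, -0.00428899]), 'finger_force': 0.0, 'opening': 0.9989849527418491}
```

View pics/top0.png

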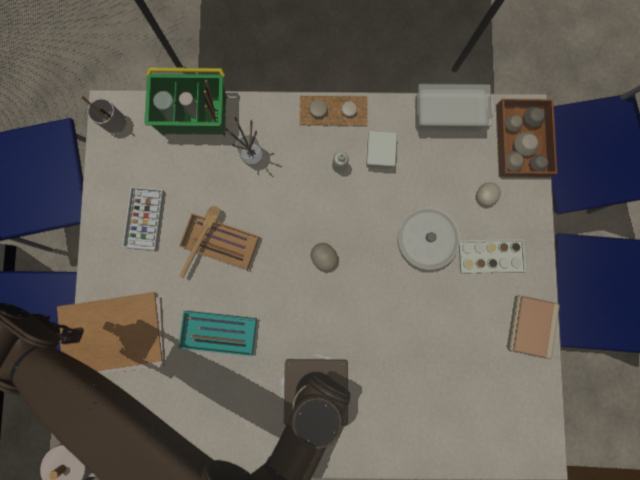

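View pics/side0.png

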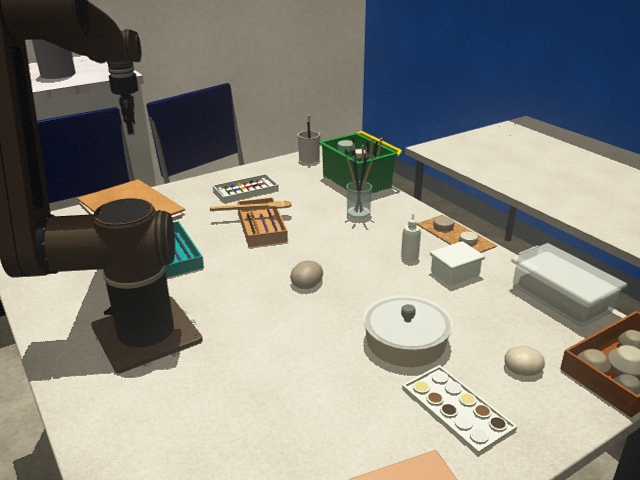

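The top view shows the lidded bowl with its knob at about (431,237), and the brown tray at (220,242) with the spatula across it: blade (212,213), handle end (185,274). Possible confusions are:
- **Tray:** turquoise tray (219,333), paints (144,219) or brown box (526,139). I choose the brown cardboard tray at (220,242).
- **Lid/bowl:** clear box (454,105) or white box (382,149). I choose the round one at (429,240).

Next I'll check both choices in one enlarged crop and measure them.

Run:
```python
from h import *
p=cv2.imread("top0raw.png"); d=np.load("top0.npy")
a=cv2.resize(p[195:290,170:270],(400,380),interpolation=cv2.INTER_CUBIC); b=cv2.resize(p[195:290,380:480],(400,380),interpolation=cv2.INTER_CUBIC)
cv2.imwrite("pics/crop1.png",np.hstack([a,b]))
X=cloud("top",d)
def sel(v0,v1,u0,u1,z0,z1):
    P=X[v0:v1,u0:u1].reshape(-1,3); return P[(P[:,2]>z0)&(P[:,2]<z1)]
P=sel(200,280,390,470,.044,.065); 
(c,r)=[(q[0],q[1]) for q in [cv2.minEnclosingCircle(P[:,:2].astype(np.float32))]][0]; print("lid",c,r,np.median(P[:,2]),P[:,:2].min(0),P[:,:2].max(0))
P=sel(200,280,390,470,.08,.12); print("knob",P.mean(0),P.min(0),P.max(0),len(P))
P=sel(195,290,170,270,.037,.06); print("spat",len(P),P.mean(0),P.min(0),P.max(0))
c=P[:,:2].mean(0); u,s,vt=np.linalg.svd(P[:,:2]-c); print(vt[0], ((P[:,:2]-c)@vt[0]).min(),((P[:,:2]-c)@vt[0]).max())
P=sel(195,290,170,270,.015,.037); print("tray",len(P),cv2.minAreaRect(P[:,:2].astype(np.float32)))
for n,(u,v) in dict(stone=(324,257),stone2=(488,194),bottle=(341,161),jar=(251,152),box=(382,149),palette=(492,257),paints=(144,219),turq=(219,333),table=(330,330),robot=(316,415)).items(): print(n,X[v,u].round(3))
```

```text
lid (0.46388107538223267, -0.3349582850933075) 0.09561246633529663 0.0561981856765237 [ 0.37065265 -0.42903351] [ 0.55680298 -0.23993093]
knob [ 0.46290642 -0.33213522  0.08854925] [ 0.44923227 -0.34683248  0.08011251] [ 0.47590139 -0.31845814  0.0965405 ] 82
spat 639 [0.46391201 0.34258634 0.04401292] [0.34133909 0.18536439 0.03700936] [0.5601113  0.42216079 0.0529351 ]
[-0.88827245  0.45931694] -0.09712960670657218 0.14183596485334216
tray 336 ((0.4707489311695099, 0.2986120879650116), (0.221496120095253, 0.14935851097106934), 71.54473876953125)
stone [ 0.405 -0.02   0.051]
stone2 [ 0.604 -0.525  0.043]
bottle [ 0.689 -0.068  0.097]
jar [0.73  0.209 0.049]
box [ 0.737 -0.196  0.065]
palette [ 0.412 -0.545  0.008]
paints [0.523 0.547 0.006]
turq [0.172 0.299 0.006]
table [ 0.183 -0.041 -0.001]
robot [0.018 0.004 0.308]
```

View pics/crop1.png

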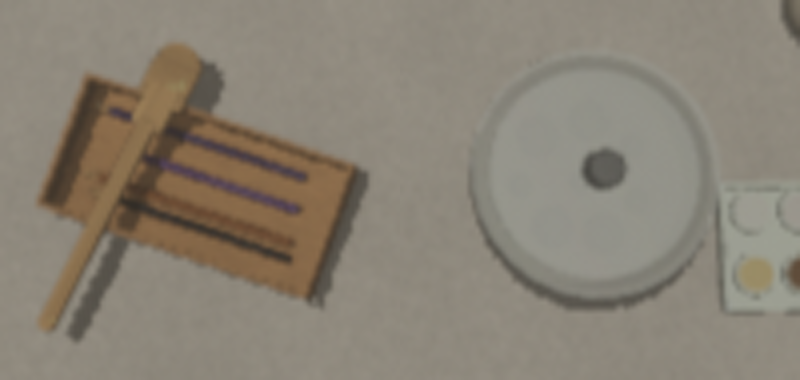

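The crop confirms the brown cardboard tray with the spatula across it: blade end at crop (178,42) → px (214.5,205.5), handle end (46,328) → (181.5,277). On the right is the frosted lid with pebbles faintly showing and the knob at crop (604,168). The lid will go on the bare table near (0.24,-0.40). I'm starting the first travel.

```bash
python3 - <<'E'
from h import *
t=w("top",214.5,205.5,z=.042);e=w("top",181.5,277,z=.044);b=(t-e)/np.linalg.norm(t-e)
print("tip",t,"end",e,"len",np.linalg.norm(t-e),"yaw",np.degrees(np.arctan2(b[1],b[0])),"grip",e+b*.127,"grip from tip",t-b*.115)
C=[w("top",170+u/4,195+v/4,z=.036) for u,v in ((88,73),(356,165),(312,302),(40,205))]
print(np.round(C,3),"centre",np.mean(C,0)); x=C[0]-C[3]+C[1]-C[2]; print("tray x yaw",np.degrees(np.arctan2(x[1],x[0])))
E
H="python3 -m handwheel"
$H '[0.1,-0.2,0,0,0,-0.02, 0.1,-0.2,0,0,0,-0.02, 0.1,-0.2,0,0,0,-0.02, 0.1,-0.2,0,0,0,-0.02, 0.1,-0.2,0,0,0,-0.02]' 1
$H '[0.1,-0.2,0,0,0,-0.02, 0.1,-0.2,0,0,0,-0.02, 0.1,-0.2,0,0,0,-0.02, 0.1,-0.2,0,0,0,-0.02, 0.1,-0.2,0,0,0,-0.02]'
$H '[0.1,-0.2,0,0,0,-0.02, 0.1,-0.2,0,0,0,-0.02, 0.1,-0.2,0,0,0,-0.02, 0.1,-0.2,0,0,0,-0.02, 0.1,-0.2,0,0,0,-0.02]'
```

```text
tip [0.56136236 0.31811179 0.042     ] end [0.34140023 0.40986595 0.044     ] len 0.23834043444919004 yaw -22.642781242927892 grip [0.45860733 0.36097463 0.0429343 ] grip from tip [0.45522995 0.36238346 0.04296501]
[[0.538 0.388 0.036]
 [0.468 0.18  0.036]
 [0.363 0.211 0.036]
 [0.435 0.421 0.036]] centre [0.45084943 0.2998957  0.036     ]
tray x yaw -17.096251161318765
time: 0.52
eef_pos: [0.2886, 0.4887, 0.2496]
tcp_rot: [0.238, 0.971, -0.001, -0.0]
contact_force: [0.3, 0.5, 0.1]
opening: 1.005
finger_force: 0.0
time: 0.93
eef_pos: [0.3635, 0.3387, 0.2499]
tcp_rot: [0.313, 0.95, -0.0, -0.0]
contact_force: [1.1, 0.4, 0.7]
opening: 0.996
finger_force: 0.0
time: 1.35
eef_pos: [0.4385, 0.1887, 0.25]
tcp_rot: [0.387, 0.922, -0.0, -0.0]
contact_force: [0.8, 0.6, 0.2]
opening: 1.002
finger_force: 0.0
```

```bash
H="python3 -m handwheel"
$H '[0.01,-0.23,0,0,0,0, 0.01,-0.23,0,0,0,0, 0.01,-0.23,0,0,0,0, 0.01,-0.23,0,0,0,0, 0.01,-0.23,0,0,0,0]' | tail -5 >/dev/null
$H '[0.01,-0.23,-0.06,0,0,0, 0.01,-0.23,-0.06,0,0,0, 0.01,-0.23,-0.06,0,0,0, 0.01,-0.23,-0.06,0,0,0, 0.01,-0.23,-0.06,0,0,0]' >/dev/null
$H '[0.01,-0.23,-0.06,0,0,0, 0.01,-0.23,-0.06,0,0,0, 0.01,-0.23,-0.06,0,0,0, 0.01,-0.23,-0.06,0,0,0, 0.02,-0.25,-0.06,0,0,0]'
python3 - <<'E'
from h import *
for n in ("top","side"):
    p,d=grab(n); cv2.imwrite(f"{n}1raw.png",p)
p=cv2.imread("side1raw.png"); cv2.imwrite("pics/side1.png",cv2.resize(p[200:400,280:540],(780,600),interpolation=cv2.INTER_CUBIC))
# side-view check of knob: dark blob in first side picture
p=cv2.imread("side0raw.png"); c,f=K("side")
m=(p.max(2)<90)[295:325,390:425]; v,u=np.nonzero(m); print("knob side px",u.mean()+390,v.mean()+295,"at z=.078",w("side",u.mean()+390,v.mean()+295,z=.078))
E
```

```text
time: 2.6
eef_pos: [0.4618, -0.3313, 0.1592]
tcp_rot: [0.386, 0.922, 0.0, -0.001]
contact_force: [0.6, 0.7, -0.2]
opening: 1.002
finger_force: 0.0
knob side px 407.741935483871 315.4623655913978 at z=.078 [ 0.45610946 -0.3468094   0.078     ]
```

View pics/side1.png

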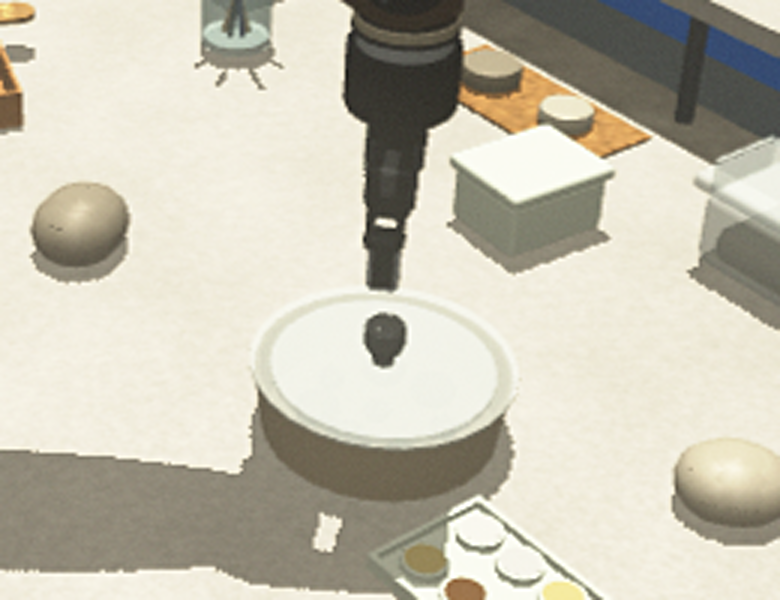

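The gripper stands right above the knob (crop 385,338), and nothing else is close. I'll lower and close on it.

```bash
H="python3 -m handwheel"
$H '[0,0,-0.13,0,0,0, 0,0,-0.13,0,0,0, 0,0,-0.13,0,0,0, 0,0,-0.11,0,0,0, 0,0,0,0,0,0]' 
$H '[0,0,0,0,0,0, 0,0,0,0,0,0, 0,0,0,0,0,0, 0,0,0,0,0,0, 0,0,0,0,0,0]' 0 60
$H '[0,0,0,0,0,0, 0,0,0,0,0,0, 0,0,0,0,0,0]'
```

```text
time: 3.12
eef_pos: [0.4602, -0.3271, 0.0813]
tcp_rot: [0.386, 0.922, 0.002, -0.004]
contact_force: [0.1, 0.7, 0.5]
opening: 1.003
finger_force: 0.0
time: 3.53
eef_pos: [0.4632, -0.3309, 0.0871]
tcp_rot: [0.386, 0.922, -0.001, 0.001]
contact_force: [1.1, -0.8, 1.7]
opening: 0.325
finger_force: 59.0
time: 3.78
eef_pos: [0.4632, -0.3309, 0.0871]
tcp_rot: [0.386, 0.922, -0.0, 0.001]
contact_force: [-0.1, 1.2, 5.6]
opening: 0.324
finger_force: 59.2
```

```bash
H="python3 -m handwheel"
$H '[0,0,0.1,0,0,0, 0,0,0.16,0,0,0, 0,0,0.16,0,0,0, 0,0,0.12,0,0,0, -0.1,-0.03,0,0,0,0]' 
$H '[-0.2,-0.06,0,0,0,0, -0.2,-0.06,0,0,0,0, -0.2,-0.06,0,0,0,0, -0.2,-0.06,0,0,0,0, -0.2,-0.06,0,0,0,0]'
$H '[-0.2,-0.06,0,0,0,0, -0.2,-0.06,-0.1,0,0,0, 0,0,-0.2,0,0,0, 0,0,-0.2,0,0,0, 0,0,-0.1,0,0,0]'
$H '[0,0,0,0,0,0, 0,0,0,0,0,0]'
python3 - <<'E'
from h import *
p,d=grab("side"); cv2.imwrite("pics/side2.png",p)
E
```

```text
time: 4.2
eef_pos: [0.4505, -0.336, 0.1712]
tcp_rot: [0.385, 0.923, -0.001, 0.004]
contact_force: [0.2, -0.7, -0.6]
opening: 0.321
finger_force: 59.6
time: 4.62
eef_pos: [0.2959, -0.3793, 0.1658]
tcp_rot: [0.386, 0.923, 0.0, -0.0]
contact_force: [0.0, -0.6, -1.4]
opening: 0.325
finger_force: 59.6
time: 5.03
eef_pos: [0.2358, -0.3955, 0.0729]
tcp_rot: [0.387, 0.922, 0.002, -0.002]
contact_force: [0.6, -0.2, -2.2]
opening: 0.325
finger_force: 59.6
time: 5.2
eef_pos: [0.2371, -0.3967, 0.0754]
tcp_rot: [0.386, 0.922, 0.001, -0.001]
contact_force: [0.1, -0.2, -0.6]
opening: 0.326
finger_force: 59.7
```

View pics/side2.png

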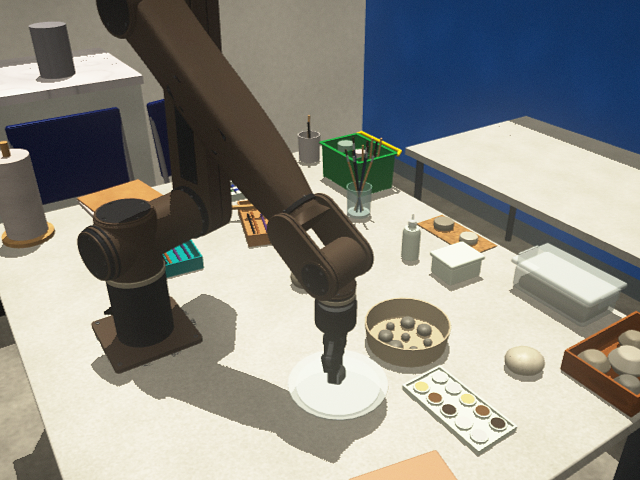

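The lid is held level over bare table (px 337,385), clear of the bowl (407,330) and the palette, and the pebbles are visible in the open bowl. I'll lower it gently.

```bash
H="python3 -m handwheel"
$H '[0,0,-0.07,0,0,0, 0,0,-0.07,0,0,0, 0,0,-0.04,0,0,0, 0,0,0,0,0,0]'
$H '[0,0,-0.02,0,0,0, 0,0,-0.015,0,0,0, 0,0,0,0,0,0, 0,0,0,0,0,0]'
```

```text
time: 5.58
eef_pos: [0.2371, -0.3964, 0.0478]
tcp_rot: [0.386, 0.922, 0.001, -0.001]
contact_force: [0.3, 0.7, -2.0]
opening: 0.323
finger_force: 59.6
time: 5.92
eef_pos: [0.2375, -0.3977, 0.0441]
tcp_rot: [0.386, 0.922, -0.0, 0.0]
contact_force: [1.1, 0.3, -1.1]
opening: 0.324
finger_force: 59.7
```

```bash
H="python3 -m handwheel"
$H '[0,0,-0.01,0,0,0, 0,0,-0.01,0,0,0, 0,0,0,0,0,0, 0,0,0,0,0,0]'
```

```text
time: 6.25
eef_pos: [0.2374, -0.3976, 0.041]
tcp_rot: [0.386, 0.922, 0.0, -0.0]
contact_force: [-0.3, 0.2, -2.2]
opening: 0.321
finger_force: 59.7
```

```bash
H="python3 -m handwheel"
$H '[0,0,-0.01,0,0,0, 0,0,-0.005,0,0,0, 0,0,0,0,0,0, 0,0,0,0,0,0]'
$H '[0,0,0,0,0,0, 0,0,0,0,0,0, 0,0,0,0,0,0, 0,0,0,0,0,0, 0,0,0,0,0,0]' 1
$H '[0,0,0.1,0,0,0, 0,0,0.2,0,0,0, 0,0,0.25,0,0,0, 0,0,0.25,0,0,0, 0,0,0.25,0,0,0]'
```

```text
time: 6.58
eef_pos: [0.2375, -0.3979, 0.0406]
tcp_rot: [0.386, 0.922, 0.0, -0.001]
contact_force: [-2.1, 4.5, 12.6]
opening: 0.323
finger_force: 61.0
time: 7.0
eef_pos: [0.2374, -0.3976, 0.0387]
tcp_rot: [0.386, 0.922, 0.0, -0.0]
contact_force: [-0.2, 0.8, 0.0]
opening: 0.992
finger_force: 0.0
time: 7.42
eef_pos: [0.2373, -0.3971, 0.1976]
tcp_rot: [0.386, 0.922, 0.0, -0.0]
contact_force: [1.1, -1.3, 0.4]
opening: 1.0
finger_force: 0.0
```

```bash
H="python3 -m handwheel"
$H '[0.14,0.19,0.04,0,0,0, 0.14,0.19,0.04,0,0,0, 0.14,0.19,0.04,0,0,0, 0.14,0.19,0.04,0,0,0, 0.14,0.19,0.04,0,0,0]'>/dev/null
$H '[0.14,0.19,0.02,0,0,0, 0.14,0.19,0,0,0,0, 0.14,0.19,0,0,0,0, 0.14,0.19,0,0,0,0, 0.14,0.19,0,0,0,0]' >/dev/null
$H '[0.1,0.19,0,0,0,0, 0.1,0.19,0,0,0,0.02, 0,0.22,0,0,0,0.02, 0,0.22,0,0,0,0.02, 0,0.22,0,0,0,0.02]' 
$H '[-0.02,0.22,0,0,0,0.02, -0.02,0.22,0,0,0,0.02, -0.02,0.22,0,0,0,0.02, -0.02,0.22,0,0,0,0.02, -0.02,0.22,0,0,0,0.02]'
python3 - <<'E'
from h import *
p,d=grab("top"); cv2.imwrite("top2raw.png",p); np.save("top2.npy",d)
a=cv2.resize(p[195:290,170:270],(400,380),interpolation=cv2.INTER_CUBIC); b=cv2.resize(p[195:285,384:474],(400,400),interpolation=cv2.INTER_CUBIC)[:380]
cv2.imwrite("pics/crop2.png",np.hstack([a,b]))
X=cloud("top",d)
P=X[200:280,385:475].reshape(-1,3); Q=P[(P[:,2]>.042)&(P[:,2]<.06)]; print("rim",cv2.minEnclosingCircle(Q[:,:2].astype(np.float32)),np.median(Q[:,2]))
E
```

```text
time: 8.67
eef_pos: [0.4773, 0.045, 0.229]
tcp_rot: [0.327, 0.945, -0.0, -0.0]
contact_force: [2.3, -0.1, 0.7]
opening: 0.999
finger_force: 0.0
time: 9.08
eef_pos: [0.4619, 0.21, 0.2291]
tcp_rot: [0.252, 0.968, -0.0, -0.0]
contact_force: [0.3, -0.1, -0.7]
opening: 1.001
finger_force: 0.0
rim ((0.4642893671989441, -0.33470553159713745), 0.0919763371348381) 0.0506598116758222
```

View pics/crop2.png

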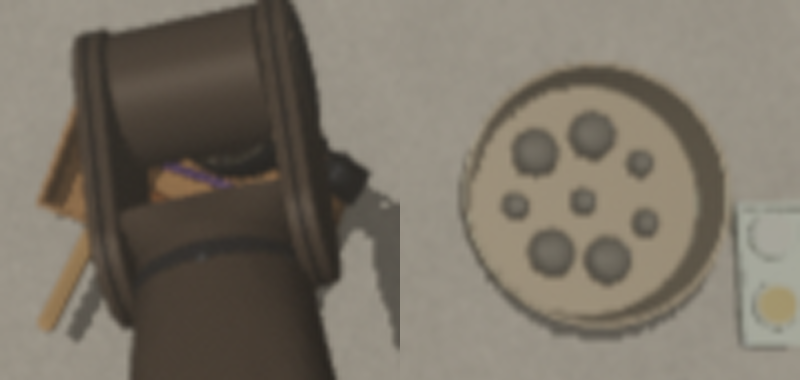

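The right crop shows the open bowl with all eight pebbles: bigs at crop (535,152), (592,136), (551,252), (608,260); smalls at (640,163), (515,206), (583,201), (646,222). The arm hides the tray on the left. I'll record the start positions and refine the spatula axis from the first depth picture.

Run:
```python
from h import *
B=np.array([.4643,-.3347,0])
L=[("b",535,152),("b",592,136),("b",551,252),("b",608,260),("s",640,163),("s",515,206),("s",583,201),("s",646,222)]
P=np.array([w("top",384+(x-400)/4.444,195+y/4.444,z=.018 if k=="b" else .014) for k,x,y in L]); np.save("peb0.npy",P)
for (k,_,_),q in zip(L,P-B): print(k,q[:2].round(3),np.hypot(*q[:2]).round(3))
X=cloud("top",np.load("top0.npy"))[195:290,170:270].reshape(-1,3)
Q=X[(X[:,2]>.041)&(X[:,2]<.056)]
t=np.array([.5614,.3181]);e=np.array([.3414,.4099]);b=(t-e)/np.linalg.norm(t-e);n=np.array([-b[1],b[0]])
for _ in range(3):
    s=(Q[:,:2]-e)@b; o=(Q[:,:2]-e)@n; k=abs(o)<.02; Q=Q[k]
    c,d=np.polyfit(s[k],o[k],1); print(len(Q),c,d,"end range",s[k].min(),s[k].max(),np.median(Q[:,2]))
    e=e+n*d; b=b+n*c; b/=np.linalg.norm(b); n=np.array([-b[1],b[0]])
s=(Q[:,:2]-e)@b
g=e+b*(s.max()-.105-.010-.0 ); print("yaw",np.degrees(np.arctan2(b[1],b[0])),"grip by tip",g,"by end",e+b*(s.min()+.127))
```

```text
b [0.031 0.033] 0.046
b [ 0.043 -0.007] 0.044
b [-0.039  0.023] 0.045
b [-0.044 -0.017] 0.047
s [ 0.025 -0.042] 0.049
s [-0.006  0.047] 0.047
s [-0.002 -0.001] 0.003
s [-0.017 -0.045] 0.048
454 -0.02588192222938984 0.0015211469136900756 end range -0.001761421388154749 0.23748714521703418 0.0457532798567542
454 -0.0002218245433053756 2.918006250150675e-05 end range -0.0018283810541724964 0.23750429701425516 0.0457532798567542
454 -1.9011663897552267e-06 2.5009024979092246e-07 end range -0.0018289433677381181 0.23750376302372542 0.0457532798567542
yaw -24.144858960031268 grip by tip [0.45378423 0.36122114] by end [0.45621818 0.3601301 ]
```

```bash
H="python3 -m handwheel"
$H '[-0.01,0.2,-0.15,0,0,0.011, -0.01,0.2,-0.15,0,0,0.011, -0.01,0.2,-0.15,0,0,0.011, -0.01,0.2,-0.15,0,0,0.011, -0.007,0.2,-0.15,0,0,0.013]' 0.45
$H '[0,0,0,0,0,0, 0,0,0,0,0,0]'
python3 - <<'E'
from h import *
p,d=grab("side"); cv2.imwrite("pics/side3.png",cv2.resize(p[150:270,190:350],(800,600),interpolation=cv2.INTER_CUBIC))
E
```

```text
time: 9.55
eef_pos: [0.4549, 0.3597, 0.1155]
tcp_rot: [0.208, 0.978, -0.0, -0.0]
contact_force: [1.5, -0.1, 0.9]
opening: 0.448
finger_force: 0.0
time: 9.72
eef_pos: [0.4538, 0.3587, 0.1142]
tcp_rot: [0.208, 0.978, -0.002, -0.002]
contact_force: [-0.1, 0.4, 1.5]
opening: 0.449
finger_force: 0.0
```

View pics/side3.png

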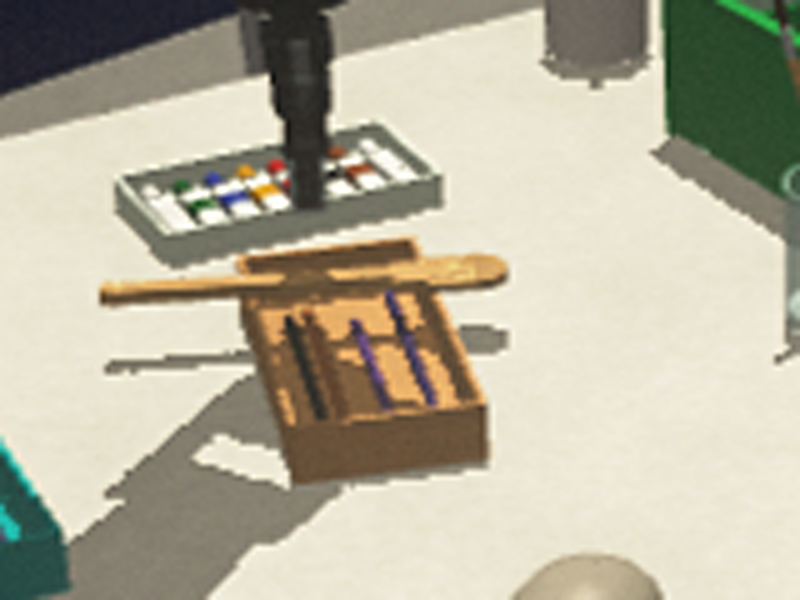

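The fingers are above the handle at crop (310,210), where the grip point should be: the spatula spans crop x 100–508, which puts the grip at about 314. I'll descend and grip.

```bash
H="python3 -m handwheel"
$H '[0.005,0.01,-0.15,0,0,0, 0,0,-0.15,0,0,0, 0,0,-0.12,0,0,0, 0,0,-0.06,0,0,0, 0,0,0,0,0,0]'
$H '[0,0,0,0,0,0, 0,0,0,0,0,0, 0,0,0,0,0,0, 0,0,0,0,0,0, 0,0,0,0,0,0]' 0 115
$H '[0,0,0.1,0,0,0, 0,0,0.2,0,0,0, 0,0,0.2,0,0,0, 0,0,0.2,0,0,0, 0,0,0.2,0,0,0]'
```

```text
time: 10.18
eef_pos: [0.4557, 0.3584, 0.0439]
tcp_rot: [0.21, 0.978, -0.001, -0.001]
contact_force: [0.1, 0.1, 0.1]
opening: 0.45
finger_force: 0.0
time: 10.6
eef_pos: [0.4577, 0.3604, 0.0472]
tcp_rot: [0.209, 0.978, 0.001, 0.002]
contact_force: [-0.1, -2.1, 6.1]
opening: 0.129
finger_force: 113.1
time: 11.02
eef_pos: [0.4558, 0.3599, 0.1814]
tcp_rot: [0.209, 0.978, 0.0, 0.0]
contact_force: [0.7, 0.3, -0.6]
opening: 0.128
finger_force: 112.5
```

```bash
H="python3 -m handwheel"
$H '[0,-0.1,0.1,0,0,0, 0,-0.2,0.1,0,0,0, 0,-0.24,0.1,0,0,0, 0,-0.24,0.05,0,0,0, 0,-0.24,0.05,0,0,0]' >/dev/null
$H '[0.01,-0.24,0.05,0,0,0, 0.01,-0.24,0.05,0,0,0, 0.01,-0.24,0,0,0,0, 0.01,-0.24,0,0,0,0, 0.01,-0.24,0,0,0,0]' 
$H '[-0.05,-0.2,0,0.03,0.068,0, -0.05,-0.2,0,0.03,0.068,0, -0.05,-0.2,0,0.03,0.068,0, -0.05,-0.2,0,0.03,0.068,0, -0.05,-0.2,0,0.03,0.068,0]'
$H '[-0.05,-0.2,0,0.03,0.068,0, -0.05,-0.2,0,0.03,0.068,0, -0.05,-0.2,0,0.03,0.068,0, -0.05,-0.2,0,0,0,0, -0.05,-0.2,0,0,0,0]'
python3 -c "
from h import *
from scipy.spatial.transform import Rotation as R
s=ctrl.get_state(); M=R.from_quat(s['tcp_rot']).as_matrix(); print(s['eef_pos'],s['qpos'].round(2)); print('blade',-M[:,0],'toolz',M[:,2])"
```

```text
time: 11.85
eef_pos: [0.4634, 0.0254, 0.2555]
tcp_rot: [0.209, 0.978, 0.0, 0.001]
contact_force: [1.1, 1.5, -0.0]
opening: 0.13
finger_force: 112.5
time: 12.27
eef_pos: [0.426, -0.1248, 0.2559]
tcp_rot: [0.2, 0.936, 0.059, -0.283]
contact_force: [0.3, 0.0, -0.3]
opening: 0.13
finger_force: 112.4
time: 12.68
eef_pos: [0.3882, -0.2746, 0.253]
tcp_rot: [0.186, 0.873, 0.093, -0.442]
contact_force: [-0.1, 0.0, -0.6]
opening: 0.132
finger_force: 112.5
[ 0.38823781 -0.27455261  0.25302317] [-0.71  0.33  1.69 -0.26  2.02 -1.86]
blade [ 0.54018563 -0.24277905 -0.80576536] toolz [-0.73694346  0.32585352 -0.59222784]
```

```bash
cat >> h.py <<'E'
from scipy.spatial.transform import Rotation as Rot
def proj(n,X):
    c,f=K(n); q=np.array(c["R"])@X+np.array(c["t"]); return f*q[0]/q[2]+c["cx"],f*q[1]/q[2]+c["cy"]
def tip():
    s=ctrl.get_state(); M=Rot.from_quat(s["tcp_rot"]).as_matrix(); return s["eef_pos"]-.115*M[:,0],M,s
E
python3 - <<'E'
from h import *
p,d=grab("side"); p2,d2=grab("top"); T,M,s=tip(); print("tip pred",T)
cr=[]
for n,q,a in (("side",p,100),("top",p2,100)):
    u,v=proj(n,T); print(n,u,v); x=int(np.clip(u-50,0,540)); y=int(np.clip(v-50,0,380)); print("crop origin",x,y)
    cr.append(cv2.resize(q[y:y+100,x:x+100],(400,400),interpolation=cv2.INTER_CUBIC))
cv2.imwrite("pics/tip.png",np.hstack(cr))
E
```

```text
tip pred [ 0.45010932 -0.30503412  0.1618702 ]
side 395.07994726270124 273.7194695346016
crop origin 345 223
top 427.7203451055422 238.9002319360823
crop origin 377 188
```

View pics/tip.png

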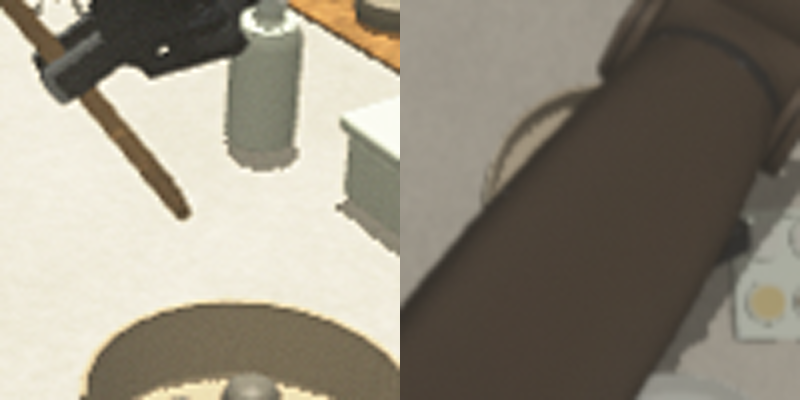

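The side crop shows the blade end at crop (183,215) → px (390.8,276.8), slightly beyond the predicted (395,273.7). The arm hides it in the top view. I'll fit the in-hand offset from this.

Run:
```python
from h import *
from scipy.optimize import least_squares
T,M,s=tip(); px=np.array([390.75,276.75])
r=least_squares(lambda a:np.r_[np.array(proj("side",T+a[0]*M[:,0]+a[1]*M[:,2]))-px],[0,0]); print(r.x, T+r.x[0]*M[:,0]+r.x[1]*M[:,2])
p,d=grab("side")
for u,v in ((389,274),(388,272),(385,268)): print(u,v,w("side",u,v,d=d[v,u]) if d[v,u]>0 else 0)
```

```text
[4.49059057e-05 1.10501088e-02] [ 0.44197221 -0.30141294  0.15532944]
389 274 [ 0.42440805 -0.31603381  0.17631529]
388 272 [ 0.42189514 -0.31552591  0.18176296]
385 268 [ 0.41695903 -0.31133696  0.19086904]
```

```bash
H="python3 -m handwheel"
$H '[0.01,-0.04,-0.1,0,0,0, 0.01,-0.04,-0.1,0,0,0, 0.01,-0.04,-0.1,0,0,0, 0.01,-0.04,-0.1,0,0,0, 0,-0.015,-0.1,0,0,0]'
$H '[0,0,-0.1,0,0,0, 0,0,-0.1,0,0,0, 0,0,-0.1,0,0,0, 0,0,0,0,0,0, 0,0,0,0,0,0]'
cat >> h.py <<'E'
def tp():
    T,M,s=tip(); return T+.011*M[:,2],s
E
python3 - <<'E'
from h import *
T,s=tp(); print("tip est",T,"rel",T-[.4643,-.3347,0],s["contact_force"])
p,d=grab("side"); u,v=proj("side",T); print(u,v)
X=cloud("side",d); v,u=int(v),int(u)
for dv in range(-14,7,2): print(v+dv,[tuple(X[v+dv,u+du].round(3)) for du in (-6,-2,2)])
E
```

```text
time: 13.25
eef_pos: [0.3953, -0.2989, 0.1795]
tcp_rot: [0.186, 0.874, 0.091, -0.44]
contact_force: [0.3, 0.2, -1.2]
opening: 0.131
finger_force: 112.5
time: 13.67
eef_pos: [0.3942, -0.2987, 0.1339]
tcp_rot: [0.186, 0.873, 0.092, -0.442]
contact_force: [0.6, 0.7, 0.7]
opening: 0.125
finger_force: 112.5
tip est [ 0.44823539 -0.32308533  0.03470073] rel [-0.01606461  0.01161467  0.03470073] [0.55251681 0.66789979 0.72568797]
396.50915579283196 327.3447557730187
313 [(np.float64(0.442), np.float64(-0.306), np.float64(0.065)), (np.float64(0.495), np.float64(-0.259), np.float64(0.014)), (np.float64(0.503), np.float64(-0.263), np.float64(0.013))]
315 [(np.float64(0.431), np.float64(-0.319), np.float64(0.072)), (np.float64(0.494), np.float64(-0.26), np.float64(0.01)), (np.float64(0.501), np.float64(-0.266), np.float64(0.011))]
317 [(np.float64(0.423), np.float64(-0.329), np.float64(0.076)), (np.float64(0.493), np.float64(-0.262), np.float64(0.005)), (np.float64(0.501), np.float64(-0.266), np.float64(0.005))]
319 [(np.float64(0.423), np.float64(-0.33), np.float64(0.072)), (np.float64(0.444),
[... 684 characters left out ...]
4(-0.3), np.float64(0.02)), (np.float64(0.429), np.float64(-0.337), np.float64(0.053)), (np.float64(0.438), np.float64(-0.34), np.float64(0.051))]
329 [(np.float64(0.454), np.float64(-0.296), np.float64(0.01)), (np.float64(0.465), np.float64(-0.296), np.float64(0.006)), (np.float64(0.469), np.float64(-0.305), np.float64(0.009))]
331 [(np.float64(0.437), np.float64(-0.316), np.float64(0.025)), (np.float64(0.458), np.float64(-0.304), np.float64(0.008)), (np.float64(0.467), np.float64(-0.308), np.float64(0.007))]
333 [(np.float64(0.433), np.float64(-0.321), np.float64(0.025)), (np.float64(0.455), np.float64(-0.309), np.float64(0.007)), (np.float64(0.463), np.float64(-0.313), np.float64(0.006))]
```

```bash
H="python3 -m handwheel"
$H '[0,-0.01,-0.05,0,0,0, 0,-0.01,-0.05,0,0,0, 0,0,-0.03,0,0,0, 0,0,0,0,0,0, 0,0,0,0,0,0]'
$H '[0,0,-0.01,0,0,0, 0,0,0,0,0,0, 0,0,0,0,0,0]'
$H '[0,0,-0.01,0,0,0, 0,0,0,0,0,0, 0,0,0,0,0,0]'
python3 - <<'E'
from h import *
T,s=tp(); print("tip est",T,"rel",T-[.4643,-.3347,0],s["contact_force"])
E
```

```text
time: 14.13
eef_pos: [0.3945, -0.3023, 0.115]
tcp_rot: [0.186, 0.873, 0.092, -0.441]
contact_force: [-0.2, 0.1, -1.0]
opening: 0.129
finger_force: 112.5
time: 14.38
eef_pos: [0.3947, -0.3025, 0.114]
tcp_rot: [0.187, 0.873, 0.092, -0.441]
contact_force: [0.2, 0.2, -0.6]
opening: 0.131
finger_force: 112.5
time: 14.63
eef_pos: [0.3946, -0.3024, 0.1123]
tcp_rot: [0.186, 0.873, 0.092, -0.441]
contact_force: [-0.2, 0.0, -0.7]
opening: 0.128
finger_force: 112.5
tip est [ 0.44885785 -0.32694656  0.01332805] rel [-0.01544215  0.00775344  0.01332805] [-0.22878419  0.01450613 -0.73075443]
```

Tip estimated at z ≈ 13 mm, 17 mm from the bowl's middle, with no contact. First I'll stir a small inner loop, then move out toward the ring.

```bash
H="python3 -m handwheel"; g(){ egrep "eef|contact"; }
$H '[-0.014,-0.056,0,0,0,0, 0.01,-0.057,0,0,0,0, 0.032,-0.048,0,0,0,0, 0.049,-0.031,0,0,0,0, 0.057,-0.008,0,0,0,0]' | g
$H '[0.056,0.016,0,0,0,0, 0.044,0.037,0,0,0,0, 0.025,0.052,0,0,0,0, 0,0.058,0,0,0,0, -0.022,0.054,0,0,0,0]' | g
$H '[-0.042,0.04,0,0,0,0, -0.055,0.02,0,0,0,0, -0.058,-0.004,0,0,0,0, -0.051,-0.027,0,0,0,0, -0.036,-0.046,0,0,0,0]' | g
$H '[-0.02,-0.08,0,0,0,0, 0,-0.08,0,0,0,0, 0.02,-0.08,0,0,0,0, 0.04,-0.07,0,0,0,0, 0.06,-0.055,0,0,0,0]' | g
python3 - <<'E'
from h import *
T,s=tp(); print("rel",T-[.4643,-.3347,0],s["contact_force"])
E
```

```text
eef_pos: [0.4153, -0.3338, 0.1124]
contact_force: [-0.4, 0.0, -0.2]
eef_pos: [0.4306, -0.2984, 0.1122]
contact_force: [-1.3, -0.4, -0.7]
eef_pos: [0.3925, -0.3025, 0.1125]
contact_force: [0.0, -0.6, 0.2]
eef_pos: [0.4085, -0.3596, 0.1126]
contact_force: [0.1, 0.9, 0.6]
rel [-0.00163267 -0.04963981  0.01362391] [0.06623033 0.92225725 0.62551184]
```

Forces are small, so now a full outer turn.

```bash
H="python3 -m handwheel"; g(){ egrep "eef|contact"; }
$H '[0.06,0,0,0,0,0, 0.06,0.01,0,0,0,0, 0.06,0.03,0,0,0,0, 0.05,0.04,0,0,0,0, 0.04,0.05,0,0,0,0]' | g
$H '[0.03,0.06,0,0,0,0, 0.02,0.06,0,0,0,0, 0.01,0.06,0,0,0,0, -0.01,0.06,0,0,0,0, -0.02,0.06,0,0,0,0]' | g
$H '[-0.03,0.06,0,0,0,0, -0.04,0.05,0,0,0,0, -0.05,0.04,0,0,0,0, -0.06,0.03,0,0,0,0, -0.06,0.01,0,0,0,0]' | g
$H '[-0.06,0,0,0,0,0, -0.06,-0.01,0,0,0,0, -0.06,-0.03,0,0,0,0, -0.05,-0.04,0,0,0,0, -0.04,-0.05,0,0,0,0]' | g
$H '[-0.03,-0.06,0,0,0,0, -0.02,-0.06,0,0,0,0, -0.01,-0.06,0,0,0,0, 0.01,-0.06,0,0,0,0, 0.02,-0.06,0,0,0,0]' | g
$H '[0.03,-0.06,0,0,0,0, 0.04,-0.05,0,0,0,0, 0.05,-0.04,0,0,0,0, 0.06,-0.03,0,0,0,0, 0.06,-0.01,0,0,0,0]' | g
python3 - <<'E'
from h import *
T,s=tp(); print("rel",T-[.4643,-.3347,0],s["contact_force"],s["time"])
E
```

```text
eef_pos: [0.4502, -0.3378, 0.1137]
contact_force: [-1.4, -1.4, 2.3]
eef_pos: [0.4523, -0.2933, 0.1137]
contact_force: [-7.3, -4.7, 5.5]
eef_pos: [0.4184, -0.2635, 0.1122]
contact_force: [3.0, -4.1, 3.0]
eef_pos: [0.377, -0.283, 0.1134]
contact_force: [3.7, 2.0, 5.0]
eef_pos: [0.3719, -0.3287, 0.1118]
contact_force: [-0.5, -0.9, 0.3]
eef_pos: [0.4092, -0.3563, 0.1126]
contact_force: [1.0, 1.2, 1.9]
rel [-0.00118528 -0.04567506  0.01327594] [0.95669688 1.17464812 1.8707013 ] 18.8
```

```bash
H="python3 -m handwheel"; g(){ egrep "contact"; }
$H '[0.06,0,0,0,0,0, 0.06,0.01,0,0,0,0, 0.06,0.03,0,0,0,0, 0.05,0.04,0,0,0,0, 0.04,0.05,0,0,0,0]' | g
$H '[0.03,0.06,0,0,0,0, 0.02,0.06,0,0,0,0, 0.01,0.06,0,0,0,0, -0.01,0.06,0,0,0,0, -0.02,0.06,0,0,0,0]' | g
$H '[-0.03,0.06,0,0,0,0, -0.04,0.05,0,0,0,0, -0.05,0.04,0,0,0,0, -0.06,0.03,0,0,0,0, -0.06,0.01,0,0,0,0]' | g
$H '[-0.06,0,0,0,0,0, -0.06,-0.01,0,0,0,0, -0.06,-0.03,0,0,0,0, -0.05,-0.04,0,0,0,0, -0.04,-0.05,0,0,0,0]' | g
$H '[-0.03,-0.06,0,0,0,0, -0.02,-0.06,0,0,0,0, -0.01,-0.06,0,0,0,0, 0.01,-0.06,0,0,0,0, 0.02,-0.06,0,0,0,0]' | g
$H '[0.03,-0.06,0,0,0,0, 0.04,-0.05,0,0,0,0, 0.05,-0.04,0,0,0,0, 0.06,-0.03,0,0,0,0, 0.06,-0.01,0,0,0,0]' | g
$H '[0.06,0,0,0,0,0, 0.06,0.01,0,0,0,0, 0.06,0.03,0,0,0,0, 0.05,0.04,0,0,0,0, 0.04,0.05,0,0,0,0]' | g
$H '[0.03,0.06,0,0,0,0, 0.02,0.06,0,0,0,0, 0.01,0.06,0,0,0,0, -0.01,0.06,0,0,0,0, -0.02,0.06,0,0,0,0]' | g
$H '[-0.03,0.06,0,0,0,0, -0.04,0.05,0,0,0,0, -0.05,0.04,0,0,0,0, -0.06,0.03,0,0,0,0, -0.06,0.01,0,0,0,0]' | g
$H '[-0.06,0,0,0,0,0, -0.06,-0.01,0,0,0,0, -0.06,-0.03,0,0,0,0, -0.05,-0.04,0,0,0,0, -0.04,-0.05,0,0,0,0]' | g
$H '[-0.03,-0.06,0,0,0,0, -0.02,-0.06,0,0,0,0, -0.01,-0.06,0,0,0,0, 0.01,-0.06,0,0,0,0, 0.02,-0.06,0,0,0,0]' | g
$H '[0.03,-0.06,0,0,0,0, 0.04,-0.05,0,0,0,0, 0.05,-0.04,0,0,0,0, 0.06,-0.03,0,0,0,0, 0.06,-0.01,0,0,0,0]' | g
python3 - <<'E'
from h import *
T,s=tp(); print("rel",T-[.4643,-.3347,0],s["contact_force"],s["time"])
p,d=grab("side"); u,v=map(int,proj("side",np.array([.4643,-.3347,.03])));print(u,v); cv2.imwrite("pics/side4.png",cv2.resize(p[v-75:v+55,u-85:u+85],(784,600),interpolation=cv2.INTER_CUBIC))
E
```

```text
contact_force: [0.3, -0.3, -0.6]
contact_force: [-3.7, -5.6, 1.9]
contact_force: [0.0, -0.2, -0.8]
contact_force: [1.3, -0.5, 3.3]
contact_force: [1.7, 0.8, 1.5]
contact_force: [-1.5, 6.1, 2.5]
contact_force: [0.3, 0.9, -0.5]
contact_force: [0.4, -0.3, 0.2]
contact_force: [0.0, 1.4, -0.0]
contact_force: [1.1, 0.6, 0.0]
contact_force: [-0.4, 0.8, -0.6]
contact_force: [-9.4, 8.8, 8.4]
rel [-0.0041165  -0.04511963  0.01411198] [-9.44851839  8.81840226  8.39144976] 23.8
405 329
```

```bash
H="python3 -m handwheel"; g(){ egrep "eef|contact"; }
$H '[0,0.06,0,0,0,0, 0,0.06,0,0,0,0, 0,0.06,0,0,0,0, 0.02,0.06,0,0,0,0, 0.02,0.06,0,0,0,0]' | g
$H '[0,0,0.08,0,0,0, 0,0,0.15,0,0,0, 0,0,0.2,0,0,0, 0,0,0.2,0,0,0, 0,0,0.2,0,0,0]' | g
$H '[0,0.24,0.1,0,0,0, 0,0.24,0.1,0,0,0, 0,0.24,0,0,0,0, 0,0.24,0,0,0,0, 0,0.24,0,0,0,0]' | g
$H '[0,0.24,0,0,0,0, 0,0.24,0,0,0,0, 0,0.24,0,0,0,0, 0,0,0,0,0,0]' | g
python3 - <<'E'
from h import *
p,d=grab("top"); cv2.imwrite("top5raw.png",p); np.save("top5.npy",d)
B=np.array([.4643,-.3347,0]); c,f=K("top")
hsv=cv2.cvtColor(p,cv2.COLOR_BGR2HSV)
ref=cv2.imread("top2raw.png"); 
for q in (ref,p):
    h=cv2.cvtColor(q,cv2.COLOR_BGR2HSV); u0,v0=map(int,proj("top",B+[0,0,.01]))
    vv,uu=np.mgrid[:480,:640]
    D=np.array([w("top",u,v,z=.015)[:2] for v in range(v0-35,v0+36) for u in range(u0-35,u0+36)]).reshape(71,71,2)-B[:2]
    R=np.hypot(D[...,0],D[...,1]); sub=h[v0-35:v0+36,u0-35:u0+36]
    m=((sub[...,1]<40)&(R<.078)&(sub[...,2]<125)).astype(np.uint8)
    n,l,st,ce=cv2.connectedComponentsWithStats(m,connectivity=4)
    print([(int(st[i,4]),*D[int(round(ce[i][1])),int(round(ce[i][0]))].round(3).tolist()) for i in range(1,n) if st[i,4]>8])
b=cv2.resize(p[195:285,384:474],(560,560),interpolation=cv2.INTER_CUBIC); cv2.imwrite("pics/bowl5.png",b)
E
```

```text
eef_pos: [0.4152, -0.3115, 0.1126]
contact_force: [0.5, -0.7, 1.2]
eef_pos: [0.4148, -0.312, 0.239]
contact_force: [-0.1, 0.2, 0.1]
eef_pos: [0.4148, -0.1307, 0.2683]
contact_force: [0.4, 0.8, -0.1]
eef_pos: [0.4141, -0.0197, 0.2679]
contact_force: [-0.5, 0.1, -0.4]Traceback (most recent call last):
  File "<stdin>", line 9, in <module>
  File "h.py", line 9, in w
    c,f=K(n); R=np.array(c["R"]);t=np.array(c["t"]); r=np.array([(u-c["cx"])/f,(v-c["cy"])/f,1.])
        ~^^^
  File "h.py", line 4, in K
    c=imaging.get_calibration(n); f=240/np.tan(np.radians(c["fovy"])/2); return c,f
ValueError: time passes only in moves, steps and waits
```

```bash
cat > seg.py <<'E'
from h import *
import sys
B=np.array([.4643,-.3347]); c,f=K("top"); R=np.array(c["R"]);t=np.array(c["t"]); o=-R.T@t
v,u=np.mgrid[:480,:640]; r=np.stack([(u-c["cx"])/f,(v-c["cy"])/f,np.ones_like(u,float)],-1)@R
D=(o+r*((.015-o[2])/r[...,2])[...,None])[...,:2]-B; rad=np.hypot(D[...,0],D[...,1])
for fn in sys.argv[1:]:
    h=cv2.cvtColor(cv2.imread(fn),cv2.COLOR_BGR2HSV)
    m=((h[...,1]<50)&(rad<.082)).astype(np.uint8)
    n,l,st,ce=cv2.connectedComponentsWithStats(m,connectivity=4)
    print(fn,[(int(st[i,4]),*D[int(round(ce[i][1])),int(round(ce[i][0]))].round(3).tolist()) for i in range(1,n) if st[i,4]>8])
E
python3 seg.py top2raw.png top5raw.png
python3 -c "
import cv2;p=cv2.imread('top5raw.png');cv2.imwrite('pics/bowl5.png',cv2.resize(p[195:285,384:474],(560,560),interpolation=cv2.INTER_CUBIC))"
```

```text
top2raw.png [(72, 0.045, -0.008), (74, 0.032, 0.033), (23, 0.027, -0.042), (22, -0.002, -0.0), (25, -0.005, 0.047), (24, -0.017, -0.044), (76, -0.036, 0.022), (80, -0.042, -0.015)]
top5raw.png [(26, 0.061, -0.017), (72, 0.035, 0.055), (111, 0.002, -0.069), (24, -0.002, 0.012), (99, -0.052, 0.038), (80, -0.058, -0.027)]
```

View pics/bowl5.png

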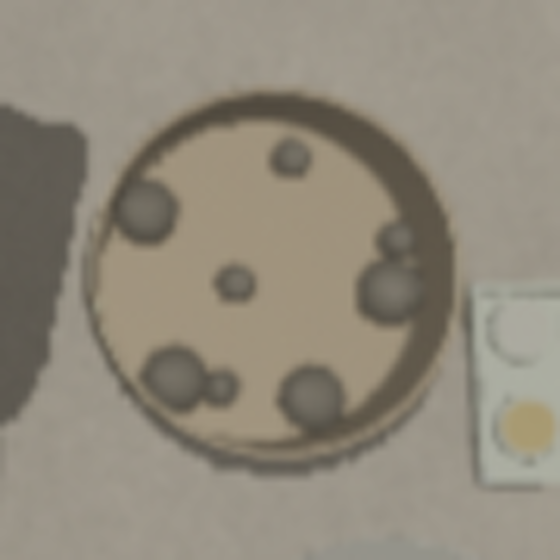

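The picture shows the pebbles pushed out to the wall, all well shifted except the small one near the middle at crop (235,284) → (-0.002,0.012), only about 12 mm from its start. I'll go back and push that one along the blade direction, first checking whether the spatula swivelled in the fingers.

Run:
```python
from h import *
p,d=grab("side"); T,s=tp(); print("tip",T); u,v=proj("side",T); print("pred px",u,v)
h=cv2.cvtColor(p,cv2.COLOR_BGR2HSV); x,y=int(u)-40,int(v)-40; q=h[y:y+60,x:x+60]
m=((q[...,1]>90)&(q[...,0]<25)&(q[...,2]>40)).astype(np.uint8); n,l,st,ce=cv2.connectedComponentsWithStats(m)
i=1+np.argmax(st[1:,4]); vv,uu=np.nonzero(l==i); k=(uu+vv).argsort()[-6:]; print(st[i],"end px",(uu[k]+x).mean(),(vv[k]+y).mean(),"slope",np.polyfit(uu,vv,1)[0])
a=np.array(proj("side",T)); M=Rot.from_quat(s["tcp_rot"]).as_matrix(); b2=np.array(proj("side",T+.05*M[:,0])); print("pred slope",(a-b2)[1]/(a-b2)[0])
B=np.array([.4643,-.3347,0]); tgt=B+[-.029,.024,.07]; print("delta units to entry at z=.07",(tgt-T)/.15)
```

```text
tip [ 0.46916488 -0.0478541   0.16880159]
pred px 333.39927428865263 220.09611221312412
[ 16  10  25  30 148] end px 332.3333333333333 218.16666666666666 slope 1.161492760566762
pred slope 1.1365902668940728
delta units to entry at z=.07 [-0.22576589 -1.75230603 -0.65867729]
```

```bash
H="python3 -m handwheel"; g(){ egrep "eef|contact"; }
$H '[-0.03,-0.22,0,0,0,0, -0.03,-0.22,0,0,0,0, -0.03,-0.22,0,0,0,0, -0.03,-0.22,0,0,0,0, -0.03,-0.22,-0.05,0,0,0]' | g
$H '[-0.03,-0.22,-0.1,0,0,0, -0.03,-0.22,-0.15,0,0,0, -0.015,-0.21,-0.2,0,0,0, 0,0,-0.16,0,0,0, 0,0,-0.1,0,0,0]' | g
$H '[0,0,-0.1,0,0,0, 0,0,-0.1,0,0,0, 0,0,-0.06,0,0,0, 0,0,0,0,0,0, 0,0,0,0,0,0]' | g
python3 - <<'E'
from h import *
T,s=tp(); print("rel",T-[.4643,-.3347,0],s["contact_force"],s["time"])
E
```

```text
eef_pos: [0.3923, -0.1923, 0.2611]
contact_force: [0.6, -0.3, -1.6]
eef_pos: [0.3797, -0.2875, 0.1519]
contact_force: [-0.5, 1.3, 0.1]
eef_pos: [0.3815, -0.2849, 0.1154]
contact_force: [0.1, -0.4, -0.4]
rel [-0.02860926  0.02530862  0.0163336 ] [ 0.09889495 -0.38831206 -0.44512388] 26.7833
```

```bash
H="python3 -m handwheel"; g(){ egrep "eef|contact"; }
$H '[0,0,-0.015,0,0,0, 0,0,-0.015,0,0,0, 0.04,-0.02,0,0,0,0, 0.04,-0.02,0,0,0,0, 0.04,-0.02,0,0,0,0]' | g
$H '[0.04,-0.02,0,0,0,0, 0.04,-0.02,0,0,0,0, 0.04,-0.02,0,0,0,0, 0.04,-0.02,0,0,0,0, 0.04,-0.02,0,0,0,0]' | g
$H '[0.02,-0.01,0,0,0,0, -0.03,0.015,0,0,0,0, -0.03,0.015,0.05,0,0,0, 0,0,0.15,0,0,0, 0,0,0.2,0,0,0]' | g
$H '[0,0,0.2,0,0,0, 0,0.1,0.2,0,0,0, 0,0.24,0.2,0,0,0, 0,0.24,0.05,0,0,0, 0,0.24,0,0,0,0]' | g
$H '[0,0.24,0,0,0,0, 0,0.24,0,0,0,0, 0,0.24,0,0,0,0, 0,0.24,0,0,0,0, 0,0.24,0,0,0,0]' | g
python3 -c "
from h import *
p,d=grab('top'); cv2.imwrite('top6raw.png',p); print(ctrl.get_state()['time'])"
python3 seg.py top6raw.png
```

```text
eef_pos: [0.4001, -0.2948, 0.1111]
contact_force: [-0.2, 0.7, 0.1]
eef_pos: [0.4298, -0.3096, 0.1107]
contact_force: [-0.7, 0.5, -0.1]
eef_pos: [0.4213, -0.3048, 0.169]
contact_force: [0.9, -0.1, -0.5]
eef_pos: [0.4234, -0.1866, 0.2683]
contact_force: [0.5, -0.5, 0.2]
eef_pos: [0.4221, -0.0054, 0.2651]
contact_force: [0.6, -0.2, -0.3]
28.9167
top6raw.png [(25, 0.061, -0.017), (76, 0.035, 0.055), (22, 0.033, -0.007), (111, 0.002, -0.069), (98, -0.052, 0.035), (80, -0.061, -0.027)]
```

The middle pebble now lies at (0.033,-0.007), 33 mm from its start, so all eight have moved well over 15 mm. I'll bring the spatula back to the tray and level it on the way.

```bash
H="python3 -m handwheel"; g(){ egrep "eef|rot|contact"; }
$H '[0.02,0.15,0,-0.03,-0.068,0, 0.02,0.2,0,-0.03,-0.068,0, 0.02,0.22,0,-0.03,-0.068,0, 0.02,0.22,0,-0.03,-0.068,0, 0.02,0.22,0,-0.03,-0.068,0]' | g
$H '[0.02,0.22,0,-0.03,-0.068,0, 0.02,0.22,0,-0.03,-0.068,0, 0.02,0.22,0,-0.03,-0.068,0, 0.02,0.22,-0.1,0,0,0, 0.02,0.22,-0.1,0,0,0]' | g
$H '[0.02,0.22,-0.15,0,0,0, 0,0.12,-0.15,0,0,0, 0,0,-0.2,0,0,0, 0,0,-0.2,0,0,0, 0,0,0,0,0,0]' | g
python3 - <<'E'
from h import *
s=ctrl.get_state(); M=Rot.from_quat(s["tcp_rot"]).as_matrix(); print(s["eef_pos"],"blade",-M[:,0])
B=np.array([.4643,-.3347,0])
for u,v in ((447.8,233.2),(446.7,241.6),(419.4,257)): print(w("top",u,v,z=.015)-B)
E
```

```text
eef_pos: [0.4378, 0.1453, 0.2656]
tcp_rot: [0.206, 0.963, 0.036, -0.167]
contact_force: [1.0, 0.9, -0.6]
eef_pos: [0.4519, 0.3113, 0.2367]
tcp_rot: [0.208, 0.978, 0.001, 0.002]
contact_force: [0.8, -0.1, -0.4]
eef_pos: [0.4512, 0.3579, 0.1228]
tcp_rot: [0.208, 0.978, -0.005, -0.005]
contact_force: [-0.8, -0.5, -1.3]
[0.45123771 0.35788648 0.12280181] blade [ 0.91312583 -0.40759387 -0.00827415]
[ 0.02008342 -0.07196566  0.015     ]
[-0.00630194 -0.0678203   0.015     ]
[-0.05498449  0.01820874  0.015     ]
```

```bash
H="python3 -m handwheel"; g(){ egrep "eef|contact"; }
$H '[0.02,0.01,-0.15,0,0,0, 0.01,0,-0.15,0,0,0, 0,0,-0.12,0,0,0, 0,0,-0.03,0,0,0, 0,0,0,0,0,0]' | g
$H '[0,0,-0.02,0,0,0, 0,0,0,0,0,0, 0,0,0,0,0,0]' | g
$H '[0,0,-0.01,0,0,0, 0,0,0,0,0,0, 0,0,0,0,0,0]' | g
```

```text
eef_pos: [0.4601, 0.361, 0.0621]
contact_force: [1.1, 0.4, -1.4]
eef_pos: [0.4616, 0.3621, 0.061]
contact_force: [0.9, -0.6, -0.6]
eef_pos: [0.4609, 0.3618, 0.0582]
contact_force: [-0.4, 0.3, 0.1]
```

```bash
H="python3 -m handwheel"; g(){ egrep "eef|contact"; }
$H '[0,0,-0.03,0,0,0, 0,0,-0.02,0,0,0, 0,0,0,0,0,0, 0,0,0,0,0,0]' | g
$H '[0,0,-0.01,0,0,0, 0,0,-0.01,0,0,0, 0,0,0,0,0,0, 0,0,0,0,0,0]' | g
$H '[0,0,-0.005,0,0,0, 0,0,0,0,0,0, 0,0,0,0,0,0]' | g
```

```text
eef_pos: [0.4604, 0.3615, 0.0497]
contact_force: [0.7, -0.1, 0.2]
eef_pos: [0.4608, 0.3618, 0.0473]
contact_force: [0.4, 0.2, -0.6]
eef_pos: [0.4609, 0.3618, 0.0471]
contact_force: [-2.0, -1.3, 4.1]
```

Contact with the tray, so I'll open partly (the tray's end wall is near) and rise.

```bash
H="python3 -m handwheel"; g(){ egrep "eef|contact|opening"; }
$H '[0,0,-0.005,0,0,0, 0,0,0,0,0,0]' | g
$H '[0,0,0,0,0,0, 0,0,0,0,0,0, 0,0,0,0,0,0, 0,0,0,0,0,0]' 0.45 | g
$H '[0,0,0.05,0,0,0, 0,0,0.1,0,0,0, 0,0,0.2,0,0,0, 0,0,0.25,0,0,0, 0,0,0.25,0,0,0]' | g
$H '[-0.1,-0.2,0.1,0,0,0, -0.1,-0.22,0.1,0,0,0, -0.1,-0.22,0,0,0,0, -0.05,-0.22,0,0,0,0, 0,-0.22,0,0,0,0]' | g
$H '[0,-0.22,0,0,0,0, 0,-0.22,0,0,0,0, 0,-0.22,0,0,0,0, 0,0,0,0,0,0]' | g
python3 - <<'E'
from h import *
p,d=grab("side"); p2,d2=grab("top"); cv2.imwrite("top7raw.png",p2)
cv2.imwrite("pics/final.png",np.hstack([p[:,:400],cv2.resize(p2,(400,300))[0:300].copy() if 0 else np.vstack([cv2.resize(p2[195:290,170:270],(400,380)),np.zeros((100,400,3),np.uint8)])]))
X=cloud("top",d2)
L=X[280:390,400:500].reshape(-1,3); Q=L[(L[:,2]>.004)&(L[:,2]<.02)]; print("lid",cv2.minEnclosingCircle(Q[:,:2].astype(np.float32)),np.median(Q[:,2]))
S=X[195:290,170:270].reshape(-1,3); e=np.array([.343,.411]); b=np.array([.913,-.408]); n=np.array([-b[1],b[0]])
Q=S[(S[:,2]>.041)&(S[:,2]<.07)]; Q=Q[abs((Q[:,:2]-e)@n)<.025]; s=(Q[:,:2]-e)@b; k=np.polyfit(s,(Q[:,:2]-e)@n,1); print("spat",len(Q),s.min(),s.max(),k,"z slope",np.polyfit(s,Q[:,2],1))
print(ctrl.get_state()["time"])
E
python3 seg.py top7raw.png
```

```text
eef_pos: [0.4609, 0.3618, 0.0471]
contact_force: [-3.1, -2.5, 9.8]
opening: 0.128
eef_pos: [0.4605, 0.3616, 0.0453]
contact_force: [0.2, -0.4, 0.7]
opening: 0.446
eef_pos: [0.46, 0.3613, 0.174]
contact_force: [1.0, 0.1, -0.7]
opening: 0.449
eef_pos: [0.4066, 0.1988, 0.2039]
contact_force: [0.8, -0.5, 0.3]
opening: 0.447
eef_pos: [0.4084, 0.0967, 0.2038]
contact_force: [0.2, 0.0, 0.5]
opening: 0.449
lid ((0.17665110528469086, -0.4009478688240051), 0.22094278037548065) 0.009122799617295696
spat 470 -0.001487550575814508 0.2376224620038295 [-0.00842534  0.00584679] z slope [-0.0099413   0.04683929]
33.7667
top7raw.png [(22, 0.061, -0.02), (78, 0.035, 0.055), (22, 0.033, -0.007), (108, 0.002, -0.069), (97, -0.052, 0.035), (79, -0.061, -0.027)]
```

View pics/final.png

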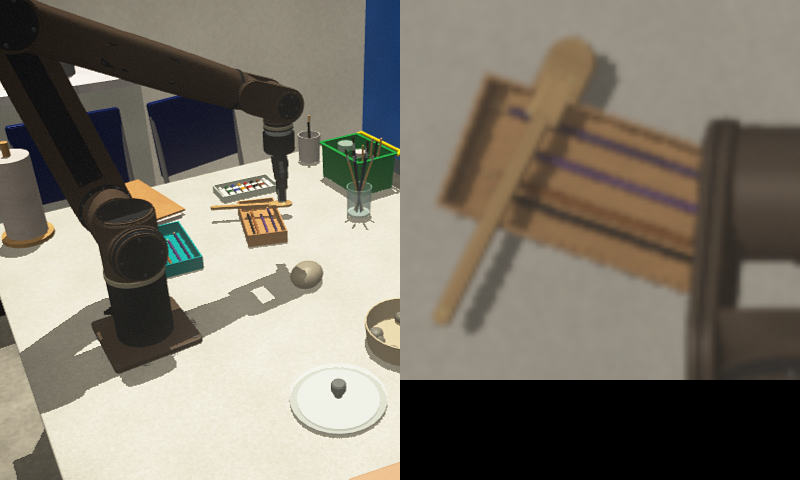

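The spatula lies level across the brown tray (crop 515,190), and the lid is flat on bare table (338,398). The pebbles are in the bowl and the arm is clear. Handing in.

```bash
python3 -c "
from plant import ctrl; print(ctrl.sign_off())"
```

```text
the job is handed in; nothing more can be done
None
```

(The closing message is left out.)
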